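# Slide the keep-warm plate's touch strip to the pointer

### The arm

A 7-joint arm with a two-finger parallel gripper is mounted at the origin on a cart in front of the work surface, level with it; the furniture and walls round the work are solid. World frame = base frame: x ahead of the robot, y to its left, z up, the work surface at z = 0. Lengths are in m, angles in rad, forces in N, time in s.
With the tool pointing down it reaches from about 0.4 to 0.9 m from the base axis. Payload 5.6 kg.
Tool frame: the origin (TCP) lies between the finger pads, 19 mm behind the fingertips; this is the grasp point; z points along the fingers, y is the line along which they close (so a half turn about z gives the same grasp; the last joint's range is limited). The gripper opens to 92 mm and grips with 3 to 60 N. Pads are 20 mm wide; open, the fingers measure 128 mm over their backs; the gripper's body (75 mm by 189 mm) begins 69 mm behind the grasp point.
Start: joints at [1.295, 0.468, -0.012, 1.603, 0.006, 1.071, -0.056], TCP at [0.15, -0.632, 0.233] pointing down, gripper open.
Joint ranges: [-2.53, 2.53], [-0.31, 2.02], [-1.57, 1.55], [0.28, 2.44], [-1.29, 4.43], [0.15, 1.84], [-2.92, 2.92]. Speed limits (rad/s): [2.57, 2.57, 3.14, 3.14, 3.14, 3.14, 3.14].

### API

Orientations are given as a 3x3 rotation matrix whose columns are the frame's x, y, z axes.
In Python, from station import env, effector, solver, viewer, workorder, search_frame, tip_of gives the robot as it stands. Calls block until the motion is done:
- env.reach(position, orientation): joint-space move of the TCP to a pose.
- env.movel(position, frame=None, rate=0.15): straight line of the TCP; frame=None keeps the orientation; rate is the mean speed in m/s.
- env.goto_joints(angles): joint-space move.
- effector.release() and effector.grasp(squeeze=None): open the fingers fully, or close them until they stop; squeeze is the grip in N (None keeps the last).
- env.pause(seconds).
- solver.inverse_kinematics(position, orientation): joint angles nearest the present ones, or None.
- env.sense(): the state.
- viewer.read_camera(name): name is "side" or "top" or "wrist"; returns (picture, depth): 384x512x3 uint8, red, green, blue; 384x512 float32, m along the optical axis (not along the pixel's ray), 0 where there is no reading.
- viewer.camera_info(name): a dict with "intrinsics" (3x3 intrinsics, pixels), "eye" and "rotation" of the camera in the world; the wrist camera has in their place "T_tool_cam" (4x4, takes a point from camera to tool coordinates, whose origin is the TCP and whose axes are the flange's). Camera axes: x right, y up, looking along -z (the intrinsics and any distortion apply to the point x, -y, -z); pixel columns grow to the right and rows downward; lengths in m; the calibration is good to about 2 mm. A picture is of the moment at which its call begins: read the wrist's pose just before it. camera_info takes no time and is no camera call.
A pose or a line that the arm cannot do raises env.PlanningError and nothing moves.
- workorder.finish_job(): hands the job in; it is judged then, once.
Trained networks look in the newest picture that a camera, given by its name, has taken for a name from the list of things; names that differ only in an ending like _2 or _b are one class to them, and where a whole thing is asked for, a point or a joint stands for the part that bears it (a point fixed in the world has none). Each returns a list of dicts, best first, with "score" (0 to 1); they miss things now and then, are a little off and sometimes report something else, mostly with a low value. They report only what shows in the picture. A call takes as long as a camera call.
- search_frame(camera, name): "at" ([x, y, z] in m, in world coordinates, good to about 4 mm: the middle of the surface that is visible of it).
- tip_of(camera, name): "at" ([x, y, z] in m, in world coordinates, good to about 4 mm: a listed point, or the origin of a listed thing).
The state is a dict: "t": time; "joint_positions": joint angles; "joint_velocities": joint speeds; "tau": joint torques, N m; "ee_pos": TCP position; "tcp_rot": TCP orientation; "wrist_force": force on the tool from outside, world axes, zero at the start; "moment": the same for the moment, N m; "gripper_width": finger opening in m; "grasp_force": force on a finger pad.
Only numpy, scipy, OpenCV 4.12 (cv2) and the standard library are available. Lean on these libraries where they do the work, as an engineer would, in place of code of your own. Each camera call takes 0.05 s, during which the arm holds its last target. There are 200 camera calls.

### The job

Set the keep-warm plate: put the fingertips on the narrow left end of its curved touch strip, at the first tick, and slide them along the curve, lightly pressing it all the way without lifting off, up to the red pointer. Stop beside the pointer, no farther, and stay there: the program finishes while the fingertips are still holding the strip lightly pressed at that spot. Do not press hard, do not shift the pointer, and leave the dish and the other things where they stand.

Things in the scene. Friction and masses are not known exactly. Their poses are not given: they have to be found in the camera images.
- warm_plate: Keep-warm plate, fixed slab 280 (x) x 300 (y) x 30 mm high, black glass top. Origin: centre of its underside; x points away from the robot, y left, z up. On its near (-x) side is the curved touch strip: a dark grey band 24 mm wide, top 37 mm above the worktop, an arc of radius 135 mm about plate point (35, 0) mm, 44 degrees to either side of -x, bulging towards the robot.
- touch_strip (a joint): How far the strip is pressed down, in m: 0 untouched, 0.004 hard stop. A white wedge is printed along it, narrow at the left (+y) end. It sinks as one piece on a spring: about 0.8 N to start, 4 N at the stop; below that all is rigid, and over 15 N is too hard. Pressed means more than 0.0005; 0.002 is a good depth. Closed fingers fit it well.
- stop_mark (a point): Point on the centre line of the untouched strip's top beside the red pointer, where the slide must stop; its -y axis runs along the strip to the wide end. The pointer is a small red tab 3 mm high on the glass, its middle 25 mm from this point on the robot's side, somewhere along the right half of the strip; it turns stiffly about the arc's centre if pushed.
- mark1 (a point): Point on the centre line of the untouched strip's top, at tick number 1 of nine white ticks counted from the narrow left end (ticks lie on the glass 22 mm inside the strip's centre line; about 25 mm apart along the arc). The slide starts here; the strip reaches 16 mm farther left.
- mark2 (a point): Point on the centre line of the untouched strip's top, at tick number 2 of nine white ticks counted from the narrow left end (ticks lie on the glass 22 mm inside the strip's centre line; about 25 mm apart along the arc).
- mark3 (a point): Point on the centre line of the untouched strip's top, at tick number 3 of nine white ticks counted from the narrow left end (ticks lie on the glass 22 mm inside the strip's centre line; about 25 mm apart along the arc).
- mark4 (a point): Point on the centre line of the untouched strip's top, at tick number 4 of nine white ticks counted from the narrow left end (ticks lie on the glass 22 mm inside the strip's centre line; about 25 mm apart along the arc).
- mark5 (a point): Point on the centre line of the untouched strip's top, at tick number 5 of nine white ticks counted from the narrow left end (ticks lie on the glass 22 mm inside the strip's centre line; about 25 mm apart along the arc).
- mark6 (a point): Point on the centre line of the untouched strip's top, at tick number 6 of nine white ticks counted from the narrow left end (ticks lie on the glass 22 mm inside the strip's centre line; about 25 mm apart along the arc).
- mark7 (a point): Point on the centre line of the untouched strip's top, at tick number 7 of nine white ticks counted from the narrow left end (ticks lie on the glass 22 mm inside the strip's centre line; about 25 mm apart along the arc).
- mark8 (a point): Point on the centre line of the untouched strip's top, at tick number 8 of nine white ticks counted from the narrow left end (ticks lie on the glass 22 mm inside the strip's centre line; about 25 mm apart along the arc).
- mark9 (a point): Point on the centre line of the untouched strip's top, at tick number 9 of nine white ticks counted from the narrow left end (ticks lie on the glass 22 mm inside the strip's centre line; about 25 mm apart along the arc).
- dish: White open dish (bowl), 132 mm across and 45 mm high, standing loose on the plate, its rim about 60 mm inside the strip's centre line; origin at the centre of its underside. Leave alone.
- pepper_mill: Dark wooden pepper mill, 58 mm wide, 130 mm high, loose, left of the plate; origin at the centre of its underside. Leave alone.
- egg_timer: Black and white round egg timer, 59 mm wide and high, loose, left of the plate; origin at the centre of its underside. Leave alone.

How it is judged:
On the way, in this order (a step that is already met when the one before it is completed fails the run):
1. the fingertips press the strip at its narrow left end (TCP within 16 mm of mark1, horizontally) (horizontal distance between the grasp point and mark1 below 0.016 m and value of joint touch_strip above 0.0005 m), for 0.1 s.
2. still pressing, they pass mark3 (within 16 mm) (horizontal distance between the grasp point and mark3 below 0.016 m and value of joint touch_strip above 0.0005 m), for 0.1 s.
3. still pressing, they pass mark5 in the middle (within 16 mm) (horizontal distance between the grasp point and mark5 below 0.016 m and value of joint touch_strip above 0.0005 m), for 0.1 s.
At the end, for the whole second after the job is handed in: The fingertips hold the strip pressed more than 0.5 mm (touching with over 0.3 N) with the TCP within 12 mm horizontally of the stop mark beside the red pointer; the pointer has shifted less than 6 mm and the dish, mill and timer less than 12 mm (horizontal distance between the grasp point and stop_mark below 0.012 m and value of joint touch_strip above 0.0005 m and contact force between the fingers and warm_plate above 0.3 N and distance of stop_mark from where it was at the start of the episode below 0.006 m and distance of each of dish, pepper_mill, egg_timer from where it was at the start of the episode below 0.012 m); the arm keeps its last pose, push and grip.
It fails at once if the slide is broken: the TCP is low (under 85 mm above the worktop) over the strip between mark2 and mark9 while the strip is not pressed ((horizontal distance between the grasp point and mark2 below 0.01 m or horizontal distance between the grasp point and mark3 below 0.016 m or horizontal distance between the grasp point and mark4 below 0.016 m or horizontal distance between the grasp point and mark5 below 0.016 m or horizontal distance between the grasp point and mark6 below 0.016 m or horizontal distance between the grasp point and mark7 below 0.016 m or horizontal distance between the grasp point and mark8 below 0.016 m or horizontal distance between the grasp point and mark9 below 0.016 m) and height (world z) of the grasp point below 0.085 m and value of joint touch_strip below 0.0002 m).
It fails at once if the slide overshoots: the strip is pressed more than 20 mm past the red pointer (value of joint touch_strip above 0.0005 m and y of the grasp point in the frame of stop_mark below -0.02 m).
It fails at once if the plate or strip is pressed too hard (over 15 N) (contact force between the fingers and warm_plate above 15 N).
It fails at once if the red pointer is shifted (over 6 mm) (distance of stop_mark from where it was at the start of the episode above 0.006 m).
It fails at once if the dish, the pepper mill or the egg timer is moved or lifted (over 12 mm) (distance of any of dish, pepper_mill, egg_timer from where it was at the start of the episode above 0.012 m).
It also fails if it takes over 42 s, if anything falls off the work surface, if the arm or the gripper's body presses on something with over 40 N, if the wrist force passes 120 N, or if a joint passes its speed limit or range.

## Working session

There is one attempt and no reset: what is moved stays moved. The work goes in short steps, each a Python script; the robot and the scene stay as the last script left them, time stands still between calls to the robot, and variables do not carry over. Pictures are saved under pics/ and viewed, at most 10 in all, crops included, and the job is handed in when it is done.

```bash
mkdir -p pics; ls; cat > h.py <<'E'
import numpy as np, cv2
from station import env, effector, solver, viewer, workorder, search_frame, tip_of
E
python3 - <<'E'
from h import *
s=env.sense(); print(s['t'],s['ee_pos'],s['tcp_rot'],s['wrist_force'],s['gripper_width'])
ims=[]
for c in ['top','side']:
    im,d=viewer.read_camera(c); cv2.imwrite(f'pics/{c}0.png',im[:,:,::-1])
    i=viewer.camera_info(c); print(c,i)
    for n in ['stop_mark']+['mark%d'%k for k in range(1,10)]+['warm_plate','dish','pepper_mill','egg_timer']:
        r=tip_of(c,n); print(n,[(np.round(q['at'],4),round(q['score'],2)) for q in r[:2]])
print(env.sense()['t'])
E
```

```text
pics
station.py
0.0 [ 0.1497916  -0.63193261  0.23230927] [[ 9.73025504e-01  2.30696969e-01 -5.25437168e-04]
 [ 2.30697539e-01 -9.73023987e-01  1.72196212e-03]
 [-1.14011527e-04 -1.79673012e-03 -9.99998379e-01]] [ 0.00753069 -0.00413777  0.23918465] 0.09166425706609165
top {'intrinsics': array([[353.58550647,   0.        , 257.07610396],
       [  0.        , 353.58550647, 197.4391476 ],
       [  0.        ,   0.        ,   1.        ]]), 'eye': array([0.42666405, 0.0746951 , 0.9119403 ]), 'rotation': array([[ 0.02014457,  0.9879999 , -0.15313521],
       [-0.99955255,  0.01651463, -0.02493939],
       [-0.02211115,  0.15356909,  0.9878905 ]])}
stop_mark [(array([ 0.4969, -0.1024,  0.0327]), 0.59), (array([0.5945, 0.0034, 0.0265]), 0.44)]
mark1 [(array([ 0.4578, -0.0366,  0.0347]), 0.88), (array([ 0.461 , -0.0593,  0.0398]), 0.83)]
mark2 [(array([ 0.4578, -0.0366,  0.0347]), 0.88), (array([ 0.461 , -0.0593,  0.0398]), 0.83)]
mark3 [(array([ 0.4578, -0.0366,  0.0347]), 0.88), (array([ 0.461 , -0.0593,  0.0398]), 0.83)]
mark4 [(array([ 0.4578, -0.0366,  0.0347]), 0.88), (array([ 0.461
[... 1660 characters left out ...]
0357]), 0.95), (array([ 0.4463, -0.0064,  0.0338]), 0.89)]
mark6 [(array([ 0.4499, -0.0327,  0.0357]), 0.95), (array([ 0.4463, -0.0064,  0.0338]), 0.89)]
mark7 [(array([ 0.4499, -0.0327,  0.0357]), 0.95), (array([ 0.4463, -0.0064,  0.0338]), 0.89)]
mark8 [(array([ 0.4499, -0.0327,  0.0357]), 0.95), (array([ 0.4463, -0.0064,  0.0338]), 0.89)]
mark9 [(array([ 0.4499, -0.0327,  0.0357]), 0.95), (array([ 0.4463, -0.0064,  0.0338]), 0.89)]
warm_plate [(array([ 0.4871, -0.0949,  0.0334]), 0.72), (array([ 0.548 , -0.0033, -0.0019]), 0.67)]
dish [(array([0.5923, 0.0026, 0.0278]), 0.59)]
pepper_mill [(array([ 0.6068,  0.2605, -0.0008]), 0.7)]
egg_timer [(array([ 0.4124,  0.2721, -0.0011]), 0.82)]
1.5
```

```bash
python3 - <<'E'
import cv2
im=cv2.imread('pics/top0.png'); cv2.imwrite('pics/top0c.png',cv2.resize(im[90:290,180:380],(600,600),interpolation=cv2.INTER_CUBIC))
E
```

```text
(no output)
```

View pics/top0.png

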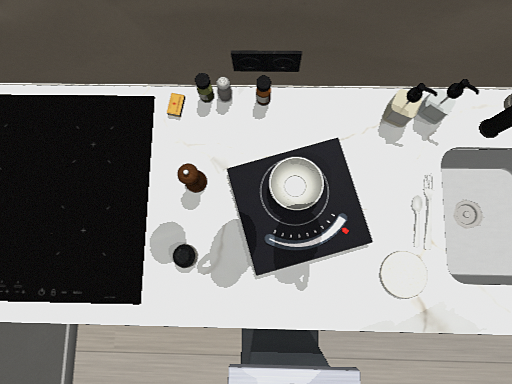

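View pics/top0c.png

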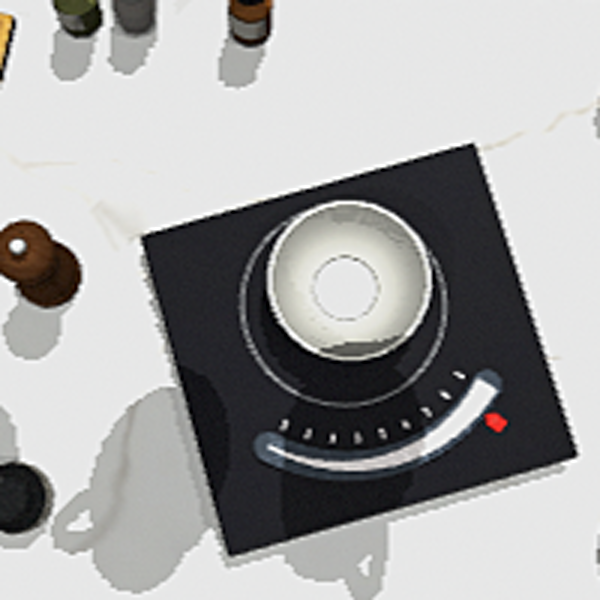

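View pics/side0.png

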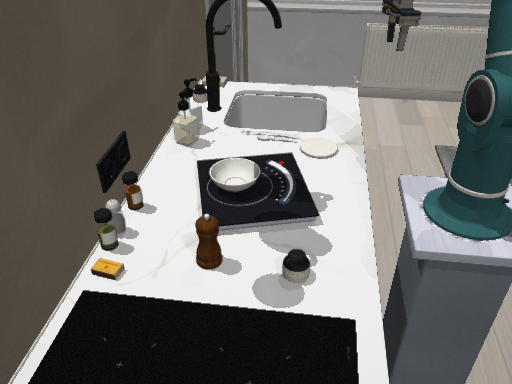

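```bash
cat >> h.py <<'E'
from scipy.optimize import least_squares
def ray(info,uv,z,eye=None,R=None):
    """pixels -> world points on the plane at height z"""
    eye=info['eye'] if eye is None else eye; R=info['rotation'] if R is None else R
    K=info['intrinsics']; uv=np.atleast_2d(uv).astype(float)
    d=np.c_[(uv[:,0]-K[0,2])/K[0,0],-(uv[:,1]-K[1,2])/K[1,1],-np.ones(len(uv))]@R.T
    return eye+d*((z-eye[2])/d[:,2])[:,None]
def rot(a): return np.array([[np.cos(a),-np.sin(a)],[np.sin(a),np.cos(a)]])
def plate_pt(p,ang,r):
    """ang: degrees from plate -x, positive to the left (+y) end; p=(x,y,yaw)"""
    a=np.radians(ang); q=np.c_[0.035-r*np.cos(a),r*np.sin(a)]
    return q@rot(p[2]).T+p[:2]
TA=np.linspace(42.45,-42.45,9)
def down(yaw):
    """tool z down, tool y (closing line) along world direction yaw"""
    y=np.array([np.cos(yaw),np.sin(yaw),0]); z=np.array([0,0,-1.]); return np.c_[np.cross(y,z),y,z]
E
python3 - <<'E'
from h import *
i=viewer.camera_info('top')
f=lambda c:(np.array(c)+.5)/3-.5+[180,90]
t=ray(i,f([(284,424),(307,435),(332,439),(356,439),(381,434),(405,425),(427,411),(446,394),(461,375)]),.03)[:,:2]
c=ray(i,f([(143,237),(475,145),(577,455),(230,553)]),.03)[:,:2]
cm=np.array([[.14,.15],[.14,-.15],[-.14,-.15],[-.14,.15]])
for name,g in (('ticks',lambda p:plate_pt(p,TA,.113)-t),('corners',lambda p:cm@rot(p[2]).T+p[:2]-c)):
    s=least_squares(lambda p:g(p).ravel(),[.55,0,.27]); print(name,s.x.round(4),np.round(g(s.x)*1000,1).tolist())
    p=s.x
    q=ray(i,f([(497,422)]),.033)[0,:2]; l=rot(p[2]).T@(q-p[:2])-[.035,0]; print('pointer ang,r',np.degrees(np.arctan2(l[1],-l[0])),np.hypot(*l))
print(c)
j=viewer.camera_info('wrist'); print(j)
E
```

```text
ticks [ 0.5476 -0.0061  0.2933] [[-0.5, 0.5], [1.0, 0.0], [0.3, 0.1], [0.3, -1.0], [-0.1, -0.9], [0.0, -0.5], [-0.6, 0.1], [-0.6, 0.7], [0.2, 1.0]]
pointer ang,r -35.822695746194 0.15917642711632893
corners [ 0.5479 -0.0067  0.2927] [[2.0, 2.6], [3.3, -1.3], [-1.7, -2.8], [-3.5, 1.5]]
pointer ang,r -35.6205547251324 0.1588957866899422
[[ 0.63668956  0.17467493]
 [ 0.72197    -0.10864307]
 [ 0.45886879 -0.18792792]
 [ 0.37411893  0.09496078]]
{'intrinsics': array([[295.35344349,   0.        , 257.48555741],
       [  0.        , 295.35344349, 187.50447791],
       [  0.        ,   0.        ,   1.        ]]), 'T_tool_cam': array([[-5.25511460e-04,  9.60227392e-01,  2.79218694e-01,
         7.88067880e-02],
       [ 9.99999687e-01,  3.39275657e-04,  7.15315702e-04,
         5.02546916e-05],
       [ 5.92133626e-04,  2.79218982e-01, -9.60227270e-01,
        -1.51247885e-01],
       [ 0.00000000e+00,  0.00000000e+00,  0.00000000e+00,
         1.00000000e+00]])}
```

```bash
python3 - <<'E'
from h import *
effector.grasp(10)
env.reach([0.42,-0.05,0.22],down(.293-np.pi/2))
env.pause(.2)
s=env.sense(); print(s['t'],s['ee_pos'],s['wrist_force'],s['gripper_width'],s['joint_positions'].round(2) if hasattr(s['joint_positions'],'round') else s['joint_positions'])
im,d=viewer.read_camera('wrist'); cv2.imwrite('pics/w1.png',im[:,:,::-1])
np.savez('w1.npz',im=im,d=d,p=s['ee_pos'],R=s['tcp_rot'])
# predict the ticks and pointer in the picture from the top-camera fit
j=viewer.camera_info('wrist'); T=j['T_tool_cam']; K=j['intrinsics']
R=np.array(s['tcp_rot']); eye=s['ee_pos']+R@T[:3,3]; Rc=R@T[:3,:3]
p=(.5476,-.0061,.2933)
P=np.r_[np.c_[plate_pt(p,TA,.113),np.full(9,.03)],np.c_[plate_pt(p,-35.8,.16),.033]]
c=(P-eye)@Rc; uv=np.c_[K[0,2]+K[0,0]*c[:,0]/-c[:,2],K[1,2]-K[1,1]*c[:,1]/-c[:,2]]; print(uv.round(1).tolist())
E
python3 -c "
import cv2;im=cv2.imread('pics/w1.png');cv2.imwrite('pics/w1b.png',cv2.resize(im,(768,576),interpolation=cv2.INTER_CUBIC))"
```

```text
5.3333 [ 0.42007317 -0.05046545  0.21996479] [0.17593306 0.50741022 0.00457794] 0.0003321566296497884 [ 0.61  0.15 -0.6   2.11  0.11  0.91 -1.34]
[[183.3, 94.5], [199.0, 106.3], [216.2, 114.9], [234.2, 120.1], [252.6, 121.8], [271.1, 120.0], [289.0, 114.8], [306.1, 106.1], [321.7, 94.2], [335.1, 136.9]]
```

View pics/w1b.png

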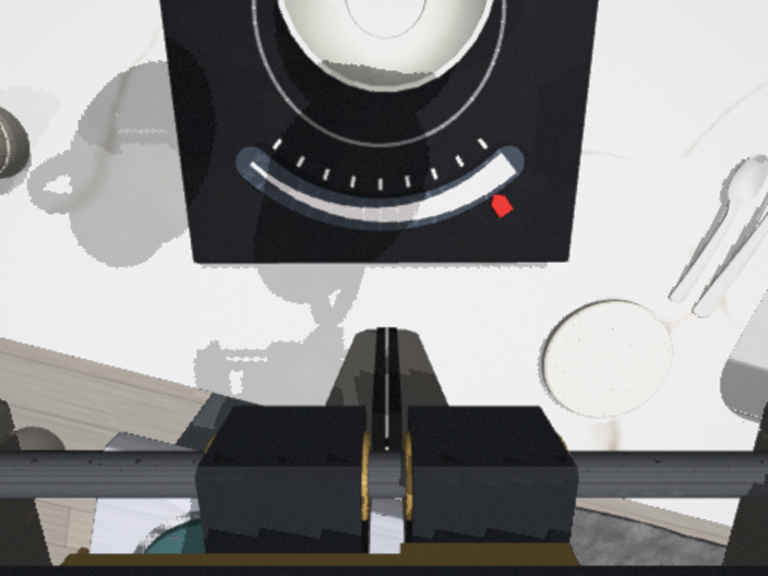

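The wrist view agrees with the top-camera fit: ticks 1, 5 and 9 are at (278,144), (380,184) and (483,143), and the pointer is at (502,206). All are within about 2 px of the prediction. Next I press at mark1.

```bash
cat >> h.py <<'E'
P=(.5478,-.0062,.2933); STOP=-35.7
def pose(a,z): return np.r_[plate_pt(P,a,.135)[0],z], down(P[2]-np.pi/2-np.radians(a))
def fz(n=5):
    v=[]
    for _ in range(n): v.append(env.sense()['wrist_force'][2]); env.pause(.02)
    return float(np.mean(v))
E
python3 - <<'E'
from h import *
env.reach(*pose(42.45,.10)); env.movel(pose(42.45,.062)[0],rate=.06); env.pause(.2)
b=fz(); s=env.sense(); print(s['t'],b,s['ee_pos'],pose(42.45,.06)[0])
for z in np.arange(.0590,.0500,-.0006):
    env.movel(pose(42.45,z)[0],rate=.01); f=fz(3)-b; e=env.sense()
    print(round(z,4),e['ee_pos'][2].round(5),round(f,2))
    if f>2.2: break
e=env.sense(); print(e['t'],e['ee_pos'],e['joint_positions']); np.save('st.npy',[b,z])
E
```

```text
7.5333 0.15798797623858646 [0.4598136  0.06232426 0.06227209] [0.45960394 0.06234644 0.06      ]
0.059 0.05895 0.01
0.0584 0.0584 -0.16
0.0578 0.05778 -0.1
0.0572 0.05718 -0.56
0.0566 0.05658 -0.12
0.056 0.05606 0.49
0.0554 0.05543 1.19
0.0548 0.05484 1.38
0.0542 0.05423 1.93
0.0536 0.05362 2.0
0.053 0.05304 2.49
11.0333 [0.45969075 0.0623888  0.05303652] [ 0.1608638   0.50078724 -0.43774439  2.14497475  0.38640903  0.57046428
 -2.57695547]
```

```bash
python3 - <<'E'
from h import *
b,z=np.load('st.npy'); z=.0537
A=np.linspace(42.45,STOP,17)
for a in A[1:]:
    p,R=pose(a,z); env.movel(p,R,rate=.025); f=fz(3)-b; e=env.sense()['ee_pos']
    print(round(a,1),round(z,4),round(e[2],5),(np.hypot(*(e-p)[:2])*1000).round(2),round(f,2))
    if f<1.0: z-=.0004
    elif f>4.2: z+=.0004
    z=float(np.clip(z,.0527,.0545))
print(env.sense()['t'])
im,d=viewer.read_camera('wrist'); cv2.imwrite('pics/w2.png',cv2.resize(im[:,:,::-1],(768,576)))
for c in ('top','side'): im,d=viewer.read_camera(c); cv2.imwrite(f'pics/{c}2.png',cv2.resize(im[90:290,180:380,::-1],(600,600),interpolation=cv2.INTER_CUBIC))
E
```

```text
37.6 0.0537 0.05365 0.28 2.17
32.7 0.0537 0.05365 0.27 2.39
27.8 0.0537 0.05367 0.28 2.77
22.9 0.0537 0.05366 0.24 2.68
18.0 0.0537 0.0537 0.24 2.49
13.1 0.0537 0.0537 0.24 1.75
8.3 0.0537 0.05371 0.22 2.42
3.4 0.0537 0.05373 0.21 2.24
-1.5 0.0537 0.05373 0.2 2.33
-6.4 0.0537 0.05374 0.22 2.25
-11.3 0.0537 0.05373 0.21 2.37
-16.2 0.0537 0.05374 0.22 2.8
-21.0 0.0537 0.05376 0.22 2.28
-25.9 0.0537 0.05377 0.23 2.63
-30.8 0.0537 0.05378 0.24 2.26
-35.7 0.0537 0.05375 0.18 2.3
21.5667
```

View pics/w2.png

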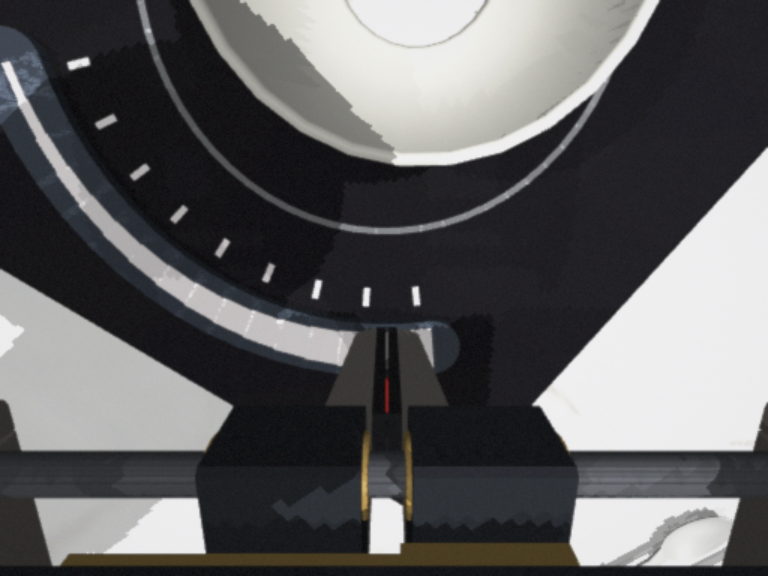

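The fingertips press the strip between ticks 8 (366,297) and 9 (416,296). The red pointer shows right behind the fingers at (387,393), on their centre line, so it is aligned and hasn't moved. The dish is also where it was.

```bash
python3 - <<'E'
from h import *
print(fz(5)-np.load('st.npy')[0]); print(workorder.finish_job())
E
```

```text
2.3699349676851393
the job is handed in; nothing more can be done
None
```

I slid the closed fingertips from the first tick along the curve to the red pointer and handed the job in with them still holding the strip there at about 2.4 N; no verdict was returned.

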